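# Bench-test a control station and hold its spring-return key switch on

### The job

Test the grey control station on the bench. Press its square button (acknowledge) all the way down and let it come back up, then do the same with the round flat button (control on); never press the mushroom-headed stop button. Then draw the key with the rectangular head out of the wooden key block, leaving the other two keys standing there, push it fully home in the key switch, easing it past the sticky pins with a little wiggling rather than forcing it, turn it a quarter turn clockwise up to its stop, and finish still gripping the key so that it stays turned against the return spring.

Things in the scene. Friction and masses are not known exactly. Their poses are not given: they have to be found in the camera images.
- station: Grey cast control station lying on its back, fixed: 90 x 240 mm, lid 62 mm above the bench. Origin: centre of its underside; its y axis runs along the row of four fittings (56 mm apart, at y = -84, -28, +28 and +84 mm), which may stand in any order.
- square_button_top (a point): Centre of the top of the square button: black 23 x 23 mm cap, 17 mm above the station's lid and 9 mm above its dark square surround (30 x 30 mm).
- square_button (a joint): Travel of the square button, m: 0 up, 0.006 fully down. It springs back; 4 N hold it fully down.
- round_button_top (a point): Centre of the top of the round flat button: black cap 24 mm across, 17 mm above the lid and 9 mm above its dark round surround (31 mm across).
- round_button (a joint): Travel of the round button, m: 0 up, 0.006 fully down. It springs back; 4 N hold it fully down.
- stop_button_top (a point): Centre of the top of the stop button: black domed mushroom head 39 mm across, 26 mm above the lid. Not to be pressed.
- stop_button (a joint): Travel of the stop button, m: 0 up, 0.006 fully down.
- key_switch: Fixed body of the key switch: dark steel collar 33 mm across, 7 mm above the lid. Origin: on the lid, on its axis. Inside, two sprung, sticky pins cross the keyway 8 and 16 mm below its mouth, one from each end; passing each takes about 5 to 15 N of push, less if the key is rocked as it goes in. A sprung slide blocks turning until the key is within 3 mm of home.
- keyhole (a point): Centre of the keyway's mouth, in the steel face (24 mm across, 9 mm above the lid) of the turning plug; turns with it. x along the keyway, z up. The keyway goes straight down: 13 x 5 mm, 31 mm deep, its mouth chamfered 2 mm wider all round. At the start it runs along the row of fittings.
- key_plug (a joint): Turn of the plug and keyway, rad: 0 at rest, grows clockwise seen from above, stop at 1.571. A spring of about 0.04 N m at 0 and 0.13 N m at the stop turns it back when the key is let go. With the blade's play in the keyway the hand turns about 0.15 to 0.25 rad farther than the plug.
- square_key: The key that fits, 60 g: rectangular black head, 26 mm wide (its x), 10 mm thick (its y), 34 mm high, steel blade below. Origin: middle of the shoulder under the head; z up. It stands blade down in the block. It is home in the switch when the shoulder sits on the plug's face (origin at point keyhole).
- square_key_grip (a point): Good grip point of that key: in its head, 25 mm above the shoulder, so that the fingertips stay clear of the face below; the fingers close across the 10 mm thickness (y).
- square_key_tip (a point): Tip of that key's blade, 28 mm below the shoulder. Blade 11 mm wide (x), 3.5 mm thick (y), the last 8 mm tapering to 3 x 2 mm at the tip; both edges are alike, so it goes in either way round.
- round_key: Another key, round black disc head 31 mm across and 9 mm thick; stays in the block. Origin: middle of the shoulder under the head.
- ring_key: Another key, open steel ring as a head, 27 mm across; stays in the block. Origin: middle of the shoulder under the head.
- key_block: Fixed wooden block, 140 x 52 x 40 mm, with three slots 45 mm apart along its x axis in its top, each 12.5 x 5 mm and 33 mm deep; a key stands in each, in any order, its blade's width along the block's x. Origin: centre of its underside.

How it is judged (in metres and radians):
On the way, in this order (a step that is already met when the one before it is completed fails the run):
1. the square button is pressed down alone (value of joint square_button above 0.0045 m and value of joint round_button below 0.001 m and value of joint key_plug below 0.1 rad), for 0.05 s.
2. the square button is back up and the round button is pressed down (value of joint round_button above 0.0045 m and value of joint square_button below 0.001 m), for 0.05 s.
3. the rectangular-headed key is home in the key switch, not yet turned (z of square_key in the frame of keyhole between -0.003 and 0.003 m and horizontal distance between square_key and keyhole below 0.004 m and angle between the z axis of square_key and the z axis of keyhole, either way round below 0.12 rad and value of joint key_plug below 0.3 rad and value of joint each of square_button, round_button below 0.001 m), for 0.1 s.
4. the key, gripped, is turned a quarter turn to the stop (z of square_key in the frame of keyhole between -0.003 and 0.003 m and horizontal distance between square_key and keyhole below 0.004 m and angle between the z axis of square_key and the z axis of keyhole, either way round below 0.12 rad and value of joint key_plug above 1.3 rad and contact force between the fingers and square_key above 2 N), for 0.5 s.
At the end, for the whole second after the job is handed in: The key is home (shoulder within 3 mm of the plug's face, 4 mm sideways, upright within 0.12 rad), the plug is held still at more than 1.3 rad (75 degrees), the fingers press the key with over 2 N, all three buttons are up and the other two keys stand in the block (all of step 4 and velocity of joint key_plug between -0.2 and 0.2 rad/s and value of joint each of square_button, round_button, stop_button below 0.001 m and horizontal distance between each of round_key, ring_key and key_block below 0.052 m and height (world z) of each of round_key, ring_key below 0.046 m); the arm keeps its last pose, push and grip.
It fails at once if the mushroom stop button is pressed (value of joint stop_button above 0.002 m).
It fails at once if both buttons are pressed at once (value of joint each of square_button, round_button above 0.002 m).
It fails at once if the key is forced: over 110 N between key and switch before it has turned (contact force between square_key and key_switch above 110 N and value of joint key_plug below 1 rad).
It also fails if it takes over 64 s, if anything falls off the work surface, if the arm or the gripper's body presses on something with over 40 N, if the wrist force passes 120 N, or if a joint passes its speed limit or range.

### The arm

A 6-joint arm with a two-finger parallel gripper is mounted at the origin on a cart in front of the work surface, level with it; the furniture and walls round the work are solid. World frame = base frame: x ahead of the robot, y to its left, z up, the work surface at z = 0. Lengths are in mm, angles in rad, forces in N, time in s.
With the tool pointing down it reaches from about 350 to 875 mm from the base axis. Payload 4.2 kg.
Tool frame: the origin (TCP) lies at the very end of the fingers, on their centre line; the grasp point (between the pads) lies 19 mm behind it; z points along the fingers, y is the line along which they close (so a half turn about z gives the same grasp; the last joint's range is limited). The gripper opens to 85 mm and grips with 20 to 120 N. Pads are 22 mm wide; open, the fingers measure 114 mm over their backs; the gripper's body (76 mm by 85 mm) begins 54 mm behind the grasp point. The pads swing forward as they close: fully open they stand 13 mm farther back than shut.
Start: joints at [1.447, 0.385, 0.008, 0, -1.194, -0.259], TCP at [233.416, 579.755, 231.312] pointing down, gripper open.
Joint ranges: [-3.14, 3.14], [-1.21, 2.06], [-1.07, 1.41], [-3.16, 2.05], [-2.99, -0.16], [-3.1, 3.1]. Speed limits (rad/s): [2.79, 2.79, 3.14, 3.14, 3.14, 3.14].

### API

Orientations are given as a unit quaternion [x, y, z, w].
In Python, from bench import arm, viewer gives the robot as it stands. The module is installed in compiled form; this text tells all that it offers.
- The arm moves only by the shell command python3 -m jog [OPENING], which reads ROWS from standard input. ROWS is a JSON list that holds a single list of rows (three levels of brackets), with 1 to 10 rows, each of 6 numbers: dx, dy, dz in parts of the range, where 1.0 means 0.8 m, then a rotation vector rx, ry, rz in shares of pi rad (1.0 is pi rad); each row is the pose to reach, as a shift and turn from the pose commanded when the command began, along the tool's axes at that moment; what a row does not reach only later rows make up. A row lasts 1/10 s, in which the tool goes at most 50 mm and 0.15 rad, less where a joint would pass 70% of its speed; a pose out of reach is approached as far as the arm can. OPENING is the finger opening in mm, set as the command begins (- or left out keeps the last). The fingers move at their own pace and stop on an object; the grip force is fixed at half the most. Time passes only in rows, so rows that do not move let the fingers close. It prints the time, the measured TCP pose, the force, the opening and the grip force at its end. Shift and turn numbers lie between -1 and 1, and a call with a number outside is refused. Input that does not fit is refused with a message, and nothing moves.
- arm.read_state(): the state, without advancing time (a new reading comes with each control period).
- viewer.get_image(name): name is "scene" or "side" or "wrist"; returns (picture, depth): 420x560x3 uint8, blue, green, red; 420x560 float32, mm along the optical axis (not along the pixel's ray), 0 where there is no reading.
- viewer.get_calibration(name): a dict with "K" (3x3 intrinsics, pixels), "rvec" (rotation vector, rad) and "tvec" (3), from world to camera coordinates, as OpenCV has them. Camera axes: x right, y down, z forward; pixel columns grow to the right and rows downward; lengths in mm; the calibration is good to about 2 mm. A picture is of the moment at which its call begins: read the wrist's pose just before it. get_calibration takes no time and is no camera call; for the wrist camera it gives the pose at the moment of the call.
- arm.job_done(): hands the job in; it is judged then, once.
The state is a dict: "clock": time; "joints": joint angles; "joint_vel": joint speeds; "joint_efforts": joint torques, N m; "position": TCP position; "ee_rot": TCP orientation; "contact_force": force on the tool from outside, world axes, zero at the start; "wrist_torque": the same for the moment, N m; "gripper_width": finger opening in mm; "grasp_force": force on a finger pad.
Only numpy, scipy, OpenCV 4.12 (cv2) and the standard library are available. Lean on these libraries where they do the work, as an engineer would, in place of code of your own. Each camera call takes 0.05 s, during which the arm holds its last target. There are 200 camera calls.

## Working session

There is one attempt and no reset: what is moved stays moved. The work goes in short steps, Python scripts to look and compute and a shell command to move; the robot and the scene stay as the last step left them, time stands still between calls to the robot, and variables do not carry over. Pictures are saved under pics/ and viewed, at most 13 in all, crops included, and the job is handed in when it is done.

```bash
mkdir -p pics; cat > h.py <<'E'
import numpy as np, cv2
from scipy.spatial.transform import Rotation as R
from bench import arm, viewer
def snap(n,f):
    c=viewer.get_calibration(n); im,d=viewer.get_image(n)
    cv2.imwrite(f'pics/{f}.png',im); np.savez(f'pics/{f}.npz',im=im,d=d,K=c['K'],rvec=c['rvec'],tvec=c['tvec']); return im,d
def px2w(f,u,v,z=None):
    q=np.load(f'pics/{f}.npz');K=q['K'];Rm=cv2.Rodrigues(q['rvec'])[0];t=q['tvec'].reshape(3)
    ray=np.linalg.inv(K)@[u,v,1]
    if z is None: return Rm.T@(ray*q['d'][int(round(v)),int(round(u))]-t)
    c=-Rm.T@t; r=Rm.T@ray; return c+r*(z-c[2])/r[2]
def cloud(f):
    q=np.load(f'pics/{f}.npz');K=q['K'];Rm=cv2.Rodrigues(q['rvec'])[0];t=q['tvec'].reshape(3);d=q['d']
    v,u=np.mgrid[:d.shape[0],:d.shape[1]]
    P=np.stack([(u-K[0,2])/K[0,0]*d,(v-K[1,2])/K[1,1]*d,d],-1)
    W=(P-t)@Rm; W[d==0]=np.nan; return W
def totool(p,s=None):
    s=s or arm.read_state(); return R.from_quat(s['ee_rot']).inv().apply(np.array(p)-s['position'])
E
python3 - <<'E'
from h import *
s=arm.read_state();print(s)
ims=[snap(n,n+'0')[0] for n in('scene','side','wrist')]
E
```

```text
{'clock': 0.0, 'joints': array([ 1.44659298e+00,  3.85554271e-01,  6.60380431e-03, -5.06160643e-04,
       -1.19398927e+00, -2.58602771e-01]), 'joint_vel': array([ 1.05731790e-03,  6.35024393e-04, -9.70656350e-05,  8.47821174e-05,
        1.02681892e-03,  2.04554974e-03]), 'joint_efforts': array([ 6.44600959e-05, -3.92290163e+01,  1.88402635e+01,  4.18618172e+00,
       -4.55620393e-03, -1.00152803e-06]), 'position': array([233.21271691, 579.22078281, 230.21328   ]), 'ee_rot': array([ 9.81719930e-01, -1.90328072e-01, -1.62730411e-04,  1.08508035e-03]), 'contact_force': array([-0.33369955, -0.78028877, -1.1379266 ]), 'wrist_torque': array([-0.00234893,  0.00792207, -0.0342325 ]), 'grasp_force': 0.0, 'gripper_width': 85.56639723840797}
```

View pics/scene0.png

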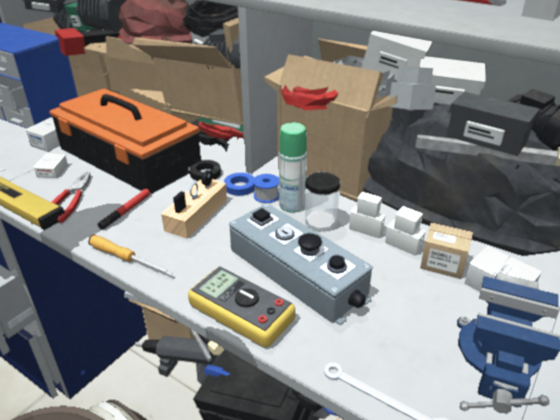

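View pics/wrist0.png

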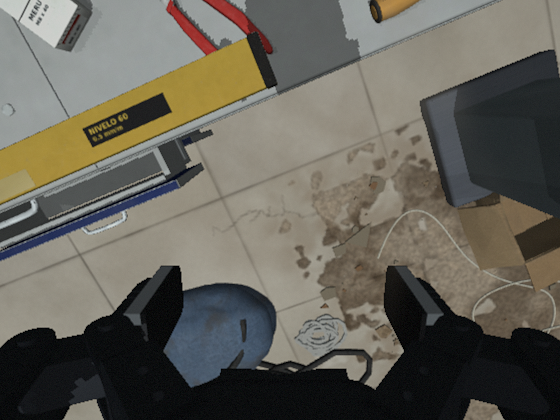

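The scene view shows the station with the square button at (263,215), key switch (285,232), mushroom (311,243) and round button (338,264). The key block is near (195,205), with the rectangular key nearest at about (180,201). The wrist view does not cover the work yet.

```bash
python3 - <<'E'
from h import *
for n,u,v,z in[('sq',263,214,79),('key',285,232,71),('stop',311,240,88),('rnd',338,263,79),('bl',167,208,40),('blR',222,186,40),('k1',180,198,None),('rect',180,201,60),('ring',195,190,60),('rk',208,175,60)]:
    print(n,px2w('scene0',u,v,z).round(0), px2w('scene0',u,v).round(0))
c=viewer.get_calibration('wrist');Rm=cv2.Rodrigues(np.array(c['rvec']))[0]
s=arm.read_state();p=-Rm.T@np.array(c['tvec']).reshape(3)
print('cam in tool',totool(p,s),(Rm@R.from_quat(s['ee_rot']).as_matrix()).round(2),c['K'])
print(R.from_quat(s['ee_rot']).as_matrix().round(3))
im=cv2.imread('pics/scene0.png')[165:325,150:390];cv2.imwrite('pics/c0.png',cv2.resize(im,None,fx=3.3,fy=3.3,interpolation=3))
E
```

```text
sq [507. 181.  79.] [506. 180.  80.]
key [496. 129.  71.] [501. 133.  66.]
stop [483.  72.  88.] [483.  72.  88.]
rnd [469.  16.  79.] [468.  16.  80.]
bl [466. 370.  40.] [466. 369.  40.]
blR [581. 335.  40.] [579. 333.  42.]
k1 [474. 340.  69.] [474. 340.  69.]
rect [476. 343.  60.] [473. 340.  63.]
ring [519. 346.  60.] [539. 367.  41.]
rk [573. 362.  60.] [565. 354.  67.]
cam in tool [  71.43930774    0.96510495 -141.63220346] [[ 0.    1.   -0.  ]
 [-0.96  0.   -0.28]
 [-0.28  0.    0.96]] [[342.53277527   0.         283.13667391]
 [  0.         342.53277527 207.96670851]
 [  0.           0.           1.        ]]
[[ 0.928 -0.374 -0.   ]
 [-0.374 -0.928 -0.002]
 [ 0.     0.002 -1.   ]]
```

View pics/c0.png

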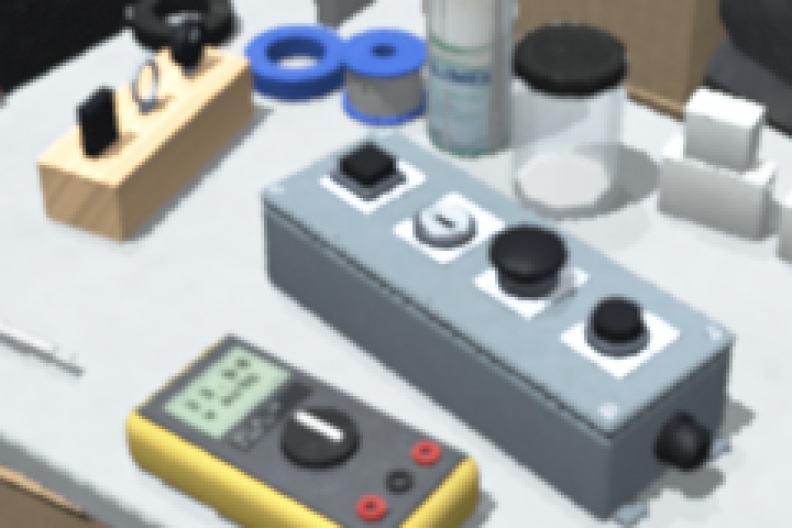

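Row order from the far-left end is square button, key switch, stop, round button. The rectangular key is the one nearest the camera-left end of the block, at crop (98,120). Next I move above the work with the fingers closed for a wrist view.

The manual's scale: shifts go in shares of 0.8 m and turns go in shares of pi rad. Converting my numbers, 390 mm / 800 = 0.4875, 350 mm / 800 = 0.4375, -0.58 rad / 3.1416 = -0.1846.

```bash
echo '[[[0.025, 0.015, -0.0563, 0, 0, 0], [0.075, 0.05, -0.075, 0, 0, -0.0318], [0.1313, 0.0813, -0.075, 0, 0, -0.0637], [0.1875, 0.1188, -0.075, 0, 0, -0.0955], [0.2375, 0.1525, -0.075, 0, 0, -0.1273], [0.2875, 0.185, -0.075, 0, 0, -0.1592], [0.3375, 0.2175, -0.075, 0, 0, -0.1846], [0.3875, 0.25, -0.075, 0, 0, -0.1846], [0.4375, 0.2825, -0.0625, 0, 0, -0.1846], [0.4875, 0.315, -0.05, 0, 0, -0.1846]]]' | python3 -m jog 0
echo '[[[0, 0, 0, 0, 0, 0], [0, 0, 0, 0, 0, 0]]]' | python3 -m jog; python3 - <<'E'
from h import *
print(arm.read_state()['joints'].round(3)); im,d=snap('wrist','w1')
E
```

```text
clock: 1.15
position: [501.8, 198.6, 271.3]
ee_rot: [0.995, 0.099, 0.0, -0.0]
contact_force: [0.1, 0.6, -0.2]
gripper_width: -0.0
grasp_force: 0.0
clock: 1.35
position: [501.3, 199.1, 270.7]
ee_rot: [0.995, 0.097, -0.001, 0.0]
contact_force: [0.1, -0.4, -0.5]
gripper_width: 0.1
grasp_force: 0.0
[ 0.679  0.213 -0.136 -0.    -1.223  1.087]
```

View pics/w1.png

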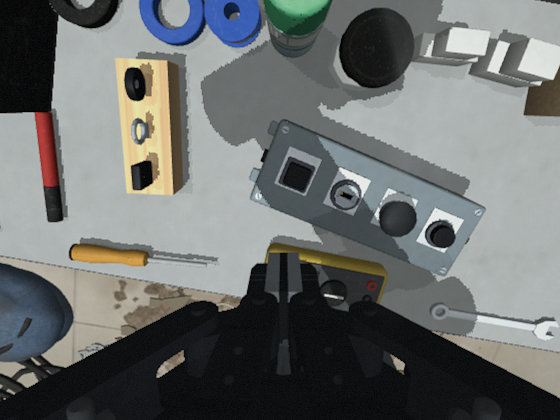

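Wrist view, left to right along the row: square button (297,176), key switch (345,196), mushroom (398,217), round button (439,235). In the block: rectangular key (142,175), ring (140,130), disc (135,84). Next I measure these from the depth.

```bash
python3 - <<'E'
from h import *
W=cloud('w1');im=np.load('pics/w1.npz')['im']
def reg(n,u0,u1,v0,v1,z0,z1):
    w=W[v0:v1,u0:u1].reshape(-1,3);w=w[(w[:,2]>z0)&(w[:,2]<z1)]
    r=cv2.minAreaRect(w[:,:2].astype(np.float32));print(n,len(w),'med z',np.median(w[:,2]).round(1),'rect',np.round(r[0],1),np.round(r[1],1),round(r[2],1),'mean',w[:,:2].mean(0).round(1));return w
reg('sq',270,325,150,205,74,84);reg('rnd',415,465,210,260,74,84);reg('stop',370,425,190,245,76,95)
reg('keysw',325,368,175,218,66.5,76);reg('lid',245,490,110,285,58,66)
reg('block',100,190,50,200,35,45)
reg('rect',120,165,155,195,50,90);reg('disc',120,160,60,105,50,90);reg('ring',125,160,115,150,50,90)
reg('can',260,335,0,60,70,300);reg('jar',335,415,0,95,60,300)
for f,u,v,z in[('w1',297,176,79),('w1',345,196,71),('w1',439,233,79)]:print(px2w(f,u,v,z).round(1))
a=cv2.resize(im[150:260,270:480],None,fx=3.6,fy=3.6,interpolation=2);b=cv2.resize(im[50:200,90:200],None,fx=2.6,fy=2.6,interpolation=2)
cv2.imwrite('pics/c1.png',a)
E
```

```text
sq 528 med z 77.9 rect [508.8 185.5] [22.9 23.1] 78.7 mean [509.4 185.7]
rnd 416 med z 78.0 rect [480.2  37.7] [58.  22.8] 74.6 mean [476.7  23.7]
stop 1054 med z 85.6 rect [487.1  76.7] [36.1 36.8] 13.7 mean [488.1  77.9]
keysw 617 med z 69.0 rect [497.9 130.8] [31.2 31.5] 10.8 mean [498.3 131.1]
lid 14823 med z 61.1 rect [492.2 103.2] [239.8  89.9] 78.5 mean [496.  109.3]
block 5368 med z 38.8 rect [519.9 350.7] [140.3  53.3] 8.3 mean [524.8 348.8]
rect 464 med z 71.1 rect [475.9 343.6] [25.6 10.9] 7.9 mean [477.1 342. ]
disc 554 med z 66.9 rect [564.3 357. ] [30.5  9.6] 8.2 mean [564.5 355.4]
ring 202 med z 67.5 rect [519.9 350.6] [26.9  5.3] 8.2 mean [520.7 350. ]
can 2459 med z 152.5 rect [634.7 214. ] [21.2 50.1] 10.9 mean [629.8 214.7]
jar 4841 med z 92.5 rect [633.9 142.4] [62.6 61.8] 22.7 mean [633.9 143.7]
[509.4 185.8  79. ]
[497.  132.4  71. ]
[479.2  28.8  79. ]
```

View pics/c1.png

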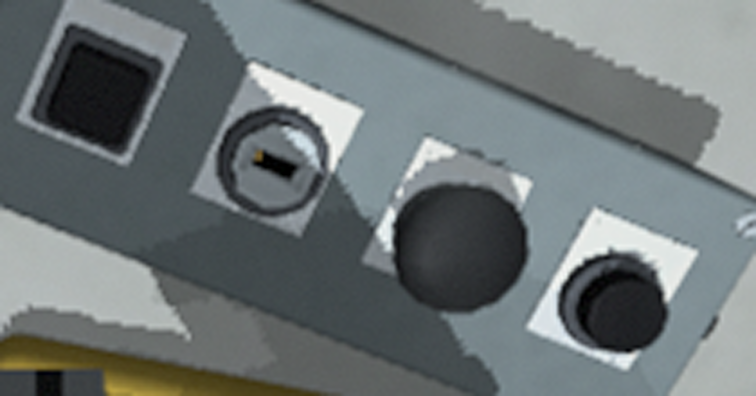

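To row units: 180 mm / 800 = 0.225, 100 mm / 800 = 0.125, -1.18 rad / 3.1416 = -0.3756.

```bash
echo '[[[0.0063, 0.0188, 0.0188, 0, 0, -0.0446], [0.0063, 0.0188, 0.0375, 0, 0, -0.0891], [0.0063, 0.0188, 0.0563, 0, 0, -0.1337], [0.0063, 0.0188, 0.075, 0, 0, -0.1783], [0.0063, 0.0188, 0.1, 0, 0, -0.2228], [0.0063, 0.0188, 0.125, 0, 0, -0.2674], [0.0063, 0.0188, 0.15, 0, 0, -0.3119], [0.0063, 0.0188, 0.175, 0, 0, -0.3565], [0.0063, 0.0188, 0.2, 0, 0, -0.3756], [0.0063, 0.0188, 0.225, 0, 0, -0.3756]]]' | python3 -m jog 0; echo '[[[0, 0, 0, 0, 0, 0], [0, 0, 0, 0, 0, 0], [0, 0, 0, 0, 0, 0]]]' | python3 -m jog ; python3 - <<'E'
from h import *
s=arm.read_state();print(s['joints'].round(3),s['contact_force'],totool([508.9,185.5,79]));snap('side','s1');snap('wrist','w2')
a=np.hstack([cv2.imread('pics/s1.png'),cv2.imread('pics/w2.png')]);cv2.imwrite('pics/c2.png',cv2.resize(a,(800,300),interpolation=3))
E
```

```text
clock: 2.4
position: [508.6, 188.6, 91.1]
ee_rot: [0.771, 0.637, 0.001, 0.0]
contact_force: [-0.4, 0.3, 0.0]
gripper_width: 0.2
grasp_force: 0.0
clock: 2.7
position: [509.5, 187.8, 92.7]
ee_rot: [0.772, 0.636, 0.001, 0.0]
contact_force: [0.7, 0.8, 0.7]
gripper_width: -0.1
grasp_force: 0.0
[ 0.652  0.39  -0.378  0.    -0.801  2.297] [0.7116274  0.82708222 0.68556927] [-2.44711607 -0.20654963 13.71457709]
```

View pics/c2.png

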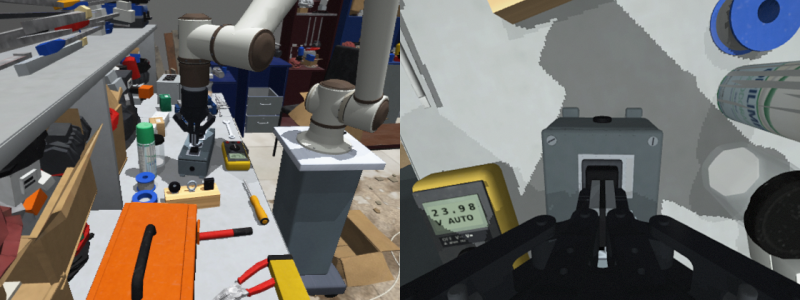

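The closed fingertips stand over the square button, clear of the other fittings and aligned with the row. Next I press it.

To row units: 20 mm / 800 = 0.025, 19 mm / 800 = 0.0238.

```bash
echo '[[[-0.0025, 0, 0.0063, 0, 0, 0], [-0.0025, 0, 0.0125, 0, 0, 0], [-0.0025, 0, 0.0175, 0, 0, 0], [-0.0025, 0, 0.0213, 0, 0, 0], [-0.0025, 0, 0.0238, 0, 0, 0], [-0.0025, 0, 0.025, 0, 0, 0], [-0.0025, 0, 0.025, 0, 0, 0]]]' | python3 -m jog
```

```text
clock: 3.5
position: [508.4, 184.4, 72.9]
ee_rot: [0.772, 0.636, -0.0, 0.0]
contact_force: [-4.4, -1.3, 11.9]
gripper_width: 0.1
grasp_force: 6.1
```

To row units: -167 mm / 800 = -0.2088, -130 mm / 800 = -0.1625.

```bash
echo '[[[0, 0, -0.025, 0, 0, 0], [0, 0, -0.0688, 0, 0, 0], [-0.05, 0, -0.0688, 0, 0, 0], [-0.1063, -0.0013, -0.0688, 0, 0, 0], [-0.1625, -0.0013, -0.0688, 0, 0, 0], [-0.2088, -0.0013, -0.0688, 0, 0, 0], [-0.2088, -0.0013, -0.05, 0, 0, 0], [-0.2088, -0.0013, -0.0275, 0, 0, 0], [-0.2088, -0.0013, -0.0225, 0, 0, 0], [-0.2088, -0.0013, -0.0225, 0, 0, 0]]]' | python3 -m jog; python3 - <<'E'
from h import *
s=arm.read_state();print(s['joints'].round(3),totool([475.5,20.9,79]))
E
```

```text
clock: 4.5
position: [475.1, 20.8, 88.7]
ee_rot: [0.772, 0.635, -0.001, -0.0]
contact_force: [-0.1, 0.1, 0.5]
gripper_width: 0.2
grasp_force: 0.0
[ 0.386  0.3   -0.54   0.    -0.733  2.561] [0.20689615 0.38597147 9.72148007]
```

To row units: 17 mm / 800 = 0.0213, 16.5 mm / 800 = 0.0206.

```bash
echo '[[[0, 0, 0.0063, 0, 0, 0], [0, 0, 0.0113, 0, 0, 0], [0, 0, 0.015, 0, 0, 0], [0, 0, 0.0188, 0, 0, 0], [0, 0, 0.0206, 0, 0, 0], [0, 0, 0.0213, 0, 0, 0], [0, 0, 0.0213, 0, 0, 0]]]' | python3 -m jog
```

```text
clock: 5.2
position: [475.7, 21.2, 73.0]
ee_rot: [0.772, 0.636, 0.0, 0.0]
contact_force: [-1.5, 1.3, 6.3]
gripper_width: 0.1
grasp_force: 3.1
```

To row units: 260 mm / 800 = 0.325, 220 mm / 800 = 0.275, 0.9 rad / 3.1416 = 0.2865.

```bash
echo '[[[0, 0, 0.0013, 0, 0, 0], [0, 0, 0.0013, 0, 0, 0], [0, 0, -0.025, 0, 0, 0], [0, 0, -0.0875, 0, 0, 0], [0.05, -0.01, -0.1, 0, 0, 0.0477], [0.1063, -0.02, -0.1, 0, 0, 0.0955], [0.1625, -0.0313, -0.1, 0, 0, 0.1432], [0.2188, -0.0425, -0.1, 0, 0, 0.191], [0.275, -0.0538, -0.1, 0, 0, 0.2387], [0.325, -0.0625, -0.1, 0, 0, 0.2865]]]' | python3 -m jog 40; echo '[[[0.025, -0.0563, 0, 0, 0, 0.0477], [0.025, -0.0563, 0, 0, 0, 0.0955], [0.025, -0.0563, 0, 0, 0, 0.1066], [0.025, -0.0563, 0, 0, 0, 0.1066], [0.025, -0.0563, 0, 0, 0, 0.1066]]]' | python3 -m jog 40; python3 - <<'E'
from h import *
s=arm.read_state();print(s['joints'].round(3),totool([475.4,344.2,46]),R.from_quat(s['ee_rot']).as_euler('xyz',degrees=True));snap('wrist','w3')
E
```

```text
clock: 6.2
position: [475.7, 287.8, 152.0]
ee_rot: [0.967, 0.254, -0.0, 0.0]
contact_force: [0.8, 0.1, -0.2]
gripper_width: 39.9
grasp_force: 0.0
clock: 6.7
position: [471.2, 334.4, 152.0]
ee_rot: [0.996, 0.093, -0.0, 0.0]
contact_force: [0.7, -0.4, -0.5]
gripper_width: 40.0
grasp_force: 0.0
[ 0.897  0.374 -0.222 -0.    -0.976  0.859] [  6.00607627  -8.92292805 105.96500574] [1.79972340e+02 3.62978143e-02 1.06256779e+01]
```

```bash
python3 - <<'E'
from h import *
W=cloud('w3').reshape(-1,3)
for n,z0,z1,r in[('key',55,85,22),('block',34,42,110)]:
    w=W[(W[:,2]>z0)&(W[:,2]<z1)&(np.hypot(W[:,0]-476,W[:,1]-344)<r)]
    r=cv2.minAreaRect(w[:,:2].astype(np.float32));print(n,len(w),np.percentile(w[:,2],[50,90]),np.round(r[0],1),np.round(r[1],1),r[2])
im=cv2.imread('pics/w3.png');cv2.imwrite('pics/c3.png',im)
E
```

```text
key 637 [72.50568283 73.50159009] [475.3 344.5] [26.5 10.4] 10.058195114135742
block 11571 [38.94963141 39.820858  ] [517.4 350.9] [135.8  52.3] 8.485322952270508
```

View pics/c3.png

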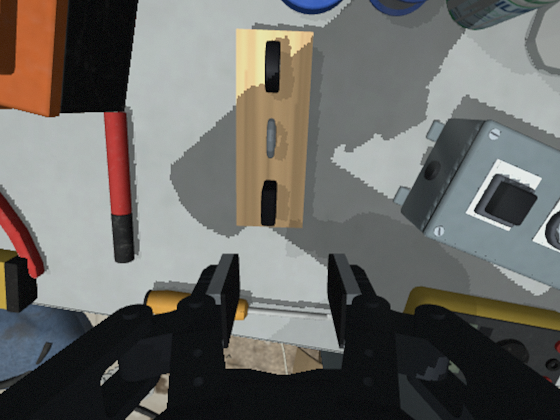

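The rectangular key is at (268,203), between and ahead of the open fingers and clear of the ring key. Its position agrees with the earlier measurement to within 1 mm. Next I descend and grip.

To row units: 106 mm / 800 = 0.1325, 104 mm / 800 = 0.13, 0.04 rad / 3.1416 = 0.0127.

```bash
echo '[[[0.0075, -0.0113, 0.025, 0, 0, 0.0127], [0.0075, -0.0113, 0.0625, 0, 0, 0.0127], [0.0075, -0.0113, 0.1, 0, 0, 0.0127], [0.0075, -0.0113, 0.1188, 0, 0, 0.0127], [0.0075, -0.0113, 0.13, 0, 0, 0.0127], [0.0075, -0.0113, 0.1325, 0, 0, 0.0127], [0.0075, -0.0113, 0.1325, 0, 0, 0.0127], [0.0075, -0.0113, 0.1325, 0, 0, 0.0127]]]' | python3 -m jog; python3 -c "
from h import *
print(totool([475.3,344.5,46]))"
```

```text
clock: 7.55
position: [476.2, 345.2, 47.5]
ee_rot: [0.997, 0.072, 0.001, -0.001]
contact_force: [-0.4, -1.2, 0.3]
gripper_width: 39.8
grasp_force: 0.0
[-1.03810299  0.54586738  1.45184343]
```

```bash
echo '[[[0, 0, 0, 0, 0, 0], [0, 0, 0, 0, 0, 0], [0, 0, 0, 0, 0, 0], [0, 0, 0, 0, 0, 0], [0, 0, 0, 0, 0, 0], [0, 0, 0, 0, 0, 0]]]' | python3 -m jog 0
```

```text
clock: 8.15
position: [476.0, 345.1, 47.2]
ee_rot: [0.997, 0.073, 0.001, -0.0]
contact_force: [-0.9, -0.2, 6.4]
gripper_width: 8.9
grasp_force: 60.1
```

To row units: -105 mm / 800 = -0.1313, -85 mm / 800 = -0.1063.

```bash
echo '[[[0, 0, -0.0063, 0, 0, 0], [0, 0, -0.015, 0, 0, 0], [0, 0, -0.025, 0, 0, 0], [0, 0, -0.0375, 0, 0, 0], [0, 0, -0.0563, 0, 0, 0], [0, 0, -0.0813, 0, 0, 0], [0, 0, -0.1063, 0, 0, 0], [0, 0, -0.1313, 0, 0, 0], [0, 0, -0.1313, 0, 0, 0], [0, 0, -0.1313, 0, 0, 0]]]' | python3 -m jog; python3 - <<'E'
from h import *
s=arm.read_state();t=totool([497.8,130.6,71+6.3],s);print(t,s['joints'].round(3),s['contact_force']);snap('wrist','w4');snap('scene','s4')
a=cv2.resize(cv2.imread('pics/s4.png')[60:260,120:330],(420,400),interpolation=3);b=cv2.imread('pics/w4.png')[100:400,160:440];b=cv2.resize(b,(374,400));cv2.imwrite('pics/c4.png',np.hstack([a,b]))
E
```

```text
clock: 9.15
position: [475.4, 344.2, 151.7]
ee_rot: [0.997, 0.072, -0.0, -0.0]
contact_force: [0.4, 0.6, -0.4]
gripper_width: 8.8
grasp_force: 59.4
[ -8.50777941 214.67046517  74.3251074 ] [ 0.902  0.388 -0.2   -0.    -0.982  0.813] [ 0.37610307  0.6216333  -0.44222539]
```

View pics/c4.png

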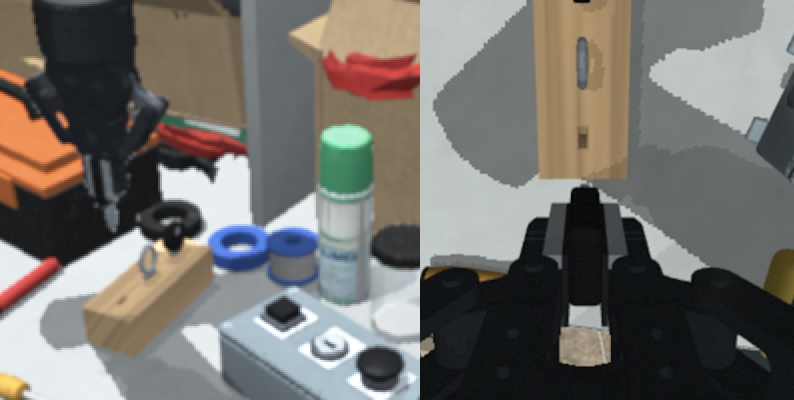

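The key is upright in the fingers and its slot is empty; the ring and disc keys still stand. Next I carry it over the switch.

To row units: 214.5 mm / 800 = 0.2681, 207 mm / 800 = 0.2588, -1.225 rad / 3.1416 = -0.3899.

```bash
echo '[[[-0.0013, 0.0188, 0, 0, 0, -0.0414], [-0.0025, 0.05, 0, 0, 0, -0.0828], [-0.0038, 0.0813, 0, 0, 0, -0.1241], [-0.005, 0.1125, 0, 0, 0, -0.1655], [-0.0063, 0.1438, 0, 0, 0, -0.2069], [-0.0075, 0.175, 0, 0, 0, -0.2483], [-0.0088, 0.2063, 0, 0, 0, -0.2897], [-0.01, 0.2375, 0, 0, 0, -0.331], [-0.0106, 0.2588, 0.0125, 0, 0, -0.3724], [-0.0106, 0.2681, 0.0313, 0, 0, -0.3899]]]' | python3 -m jog; echo '[[[0, 0, 0.01, 0, 0, 0], [0, 0, 0.0175, 0, 0, 0], [0, 0, 0.0175, 0, 0, 0], [0, 0, 0.0175, 0, 0, 0], [0, 0, 0.0175, 0, 0, 0]]]' | python3 -m jog; python3 - <<'E'
from h import *
s=arm.read_state();t=totool([497.8,130.6,77.3],s);print(t,s['joints'].round(3),R.from_quat(s['ee_rot']).as_euler('xyz',degrees=True));snap('wrist','w5');snap('scene','s5')
a=cv2.resize(cv2.imread('pics/s5.png')[170:270,240:340],(400,400),interpolation=2);b=cv2.imread('pics/w5.png')[150:300,210:360];b=cv2.resize(b,(400,400),interpolation=2);cv2.imwrite('pics/c5.png',np.hstack([a,b]))
E
```

```text
clock: 10.25
position: [498.0, 129.6, 125.8]
ee_rot: [0.774, 0.633, -0.0, 0.0]
contact_force: [-0.2, 0.5, -1.8]
gripper_width: 8.7
grasp_force: 59.4
clock: 10.75
position: [498.5, 131.8, 112.8]
ee_rot: [0.774, 0.633, 0.001, 0.0]
contact_force: [-0.5, -0.5, -0.9]
gripper_width: 8.8
grasp_force: 59.4
[-1.3521056  -0.48527707 35.49816439] [ 0.574  0.324 -0.421  0.    -0.825  2.367] [ 1.79947712e+02 -3.87267518e-02  7.85135170e+01]
```

View pics/c5.png

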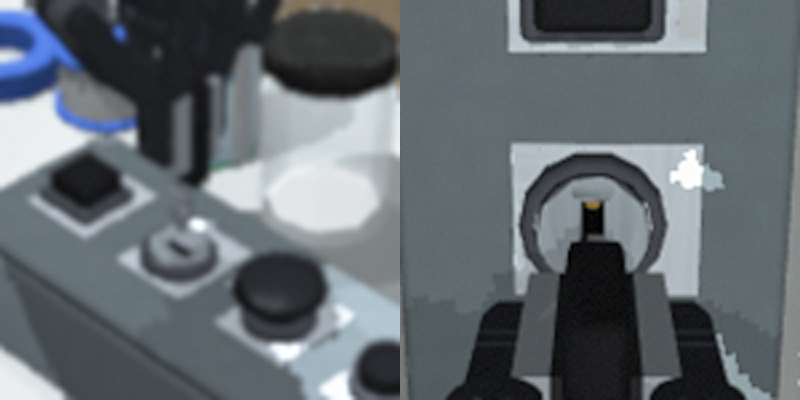

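The key tip is over the keyway and aligned with it: hole at crop (593,215), key head centred near column 600, so about 0.7 mm off in tool y. I correct that and lower to just before the first pin.

To row units: 14 mm / 800 = 0.0175, 13 mm / 800 = 0.0163.

```bash
echo '[[[-0.0013, -0.0008, 0.0038, 0, 0, 0], [-0.0013, -0.0008, 0.0075, 0, 0, 0], [-0.0013, -0.0008, 0.0113, 0, 0, 0], [-0.0013, -0.0008, 0.0138, 0, 0, 0], [-0.0013, -0.0008, 0.0163, 0, 0, 0], [-0.0013, -0.0008, 0.0175, 0, 0, 0], [-0.0013, -0.0008, 0.0175, 0, 0, 0], [-0.0013, -0.0008, 0.0175, 0, 0, 0]]]' | python3 -m jog; python3 -c "
from h import *
s=arm.read_state();print(s['contact_force'],s['wrist_torque'],totool([497.8,130.6,77.3],s))"
```

```text
clock: 11.65
position: [497.4, 130.3, 98.3]
ee_rot: [0.775, 0.633, 0.0, 0.0]
contact_force: [0.1, 0.3, 0.2]
gripper_width: 9.0
grasp_force: 59.4
[0.11914029 0.25749599 0.18618909] [0.03130472 0.05806712 0.02444837] [ 0.37051773  0.32119995 21.03161212]
```

To row units: 7 mm / 800 = 0.0088, 6 mm / 800 = 0.0075, -0.03 rad / 3.1416 = -0.0095.

```bash
echo '[[[0, 0, 0.0013, 0, 0.0095, 0], [0, 0, 0.0025, 0, -0.0095, 0], [0, 0, 0.0038, 0, 0.0095, 0], [0, 0, 0.005, 0, -0.0095, 0], [0, 0, 0.0063, 0, 0.0095, 0], [0, 0, 0.0075, 0, -0.0095, 0], [0, 0, 0.0088, 0, 0.0095, 0], [0, 0, 0.0088, 0, 0, 0]]]' | python3 -m jog; python3 -c "
from h import *
s=arm.read_state();print(s['contact_force'],s['wrist_torque'],totool([497.8,130.6,77.3],s))"
```

```text
clock: 12.45
position: [497.4, 130.2, 91.7]
ee_rot: [0.775, 0.632, 0.001, -0.001]
contact_force: [-1.9, 4.3, -2.1]
gripper_width: 8.6
grasp_force: 59.2
[-1.86369407  4.32851669 -2.06030315] [ 1.31926207  0.515848   -0.04028551] [ 0.42943723  0.26274634 14.43581633]
```

To row units: 8 mm / 800 = 0.01, 7 mm / 800 = 0.0088, -0.03 rad / 3.1416 = -0.0095.

```bash
echo '[[[0, 0, 0.0013, 0, 0.0095, 0], [0, 0, 0.0025, 0, -0.0095, 0], [0, 0, 0.0038, 0, 0.0095, 0], [0, 0, 0.005, 0, -0.0095, 0], [0, 0, 0.0063, 0, 0.0095, 0], [0, 0, 0.0075, 0, -0.0095, 0], [0, 0, 0.0088, 0, 0.0095, 0], [0, 0, 0.01, 0, -0.0095, 0], [0, 0, 0.01, 0, 0, 0]]]' | python3 -m jog; python3 -c "
from h import *
s=arm.read_state();print(s['wrist_torque'],totool([497.8,130.6,77.3],s))"
```

```text
clock: 13.35
position: [498.4, 131.4, 84.3]
ee_rot: [0.773, 0.634, 0.001, 0.001]
contact_force: [-0.3, -1.3, 5.9]
gripper_width: 8.4
grasp_force: 60.2
[-0.39659295  0.06087305  0.06507324] [-0.93135633 -0.41432251  7.03072182]
```

To row units: 6 mm / 800 = 0.0075, 5.5 mm / 800 = 0.0069, -0.03 rad / 3.1416 = -0.0095.

```bash
echo '[[[0, 0, 0.0013, 0, 0.0095, 0], [0, 0, 0.0025, 0, -0.0095, 0], [0, 0, 0.0038, 0, 0.0095, 0], [0, 0, 0.005, 0, -0.0095, 0], [0, 0, 0.0063, 0, 0.0095, 0], [0, 0, 0.0069, 0, -0.0095, 0], [0, 0, 0.0075, 0, 0.0064, 0], [0, 0, 0.0075, 0, 0, 0], [0, 0, 0.0075, 0, 0, 0]]]' | python3 -m jog; python3 - <<'E'
from h import *
s=arm.read_state();print(s['wrist_torque'],totool([497.8,130.6,77.3],s));snap('scene','s6');snap('wrist','w6');snap('side','d6')
W=cloud('w6').reshape(-1,3);w=W[(np.hypot(W[:,0]-498,W[:,1]-131)<13)&(W[:,2]>90)];h=np.histogram(w[:,2],bins=range(90,126,3));print(h[0],h[1])
a=cv2.resize(cv2.imread('pics/s6.png')[170:270,240:340],(400,400),interpolation=2);b=cv2.imread('pics/w6.png')[150:300,210:360];b=cv2.resize(b,(400,400),interpolation=2);cv2.imwrite('pics/c6.png',np.hstack([a,b]))
E
```

```text
clock: 14.25
position: [498.4, 131.2, 78.2]
ee_rot: [0.774, 0.633, 0.001, 0.001]
contact_force: [-0.6, 2.4, 4.9]
gripper_width: 9.0
grasp_force: 60.2
[ 0.63415752  0.08663839 -0.01483692] [-0.7243865  -0.51057407  0.94484792]
[  88  109  109  126 1430  111   85  257  505   71  102] [ 90  93  96  99 102 105 108 111 114 117 120 123]
```

View pics/c6.png

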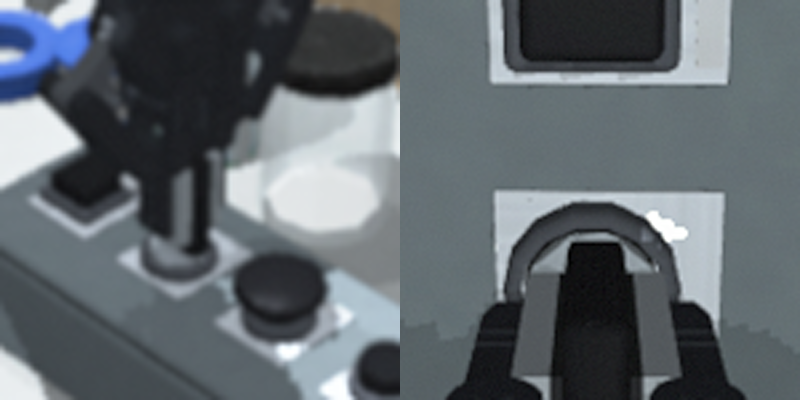

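The key's blade is almost fully in: the head sits just above the plug face, and its top at about 104 mm puts the shoulder near 70–71. I push gently until it is firmly seated.

To row units: 2 mm / 800 = 0.0025, 1.4 mm / 800 = 0.0018, -0.02 rad / 3.1416 = -0.0064.

```bash
echo '[[[0, 0, 0.0009, 0, 0.0064, 0], [0, 0, 0.0018, 0, -0.0064, 0], [0, 0, 0.0025, 0, 0, 0], [0, 0, 0.0025, 0, 0, 0]]]' | python3 -m jog; python3 -c "
from h import *
s=arm.read_state();print(s['wrist_torque'],totool([497.8,130.6,77.3],s))"
```

```text
clock: 14.8
position: [498.5, 131.0, 77.9]
ee_rot: [0.774, 0.633, 0.001, 0.001]
contact_force: [-5.0, 2.8, 16.0]
gripper_width: 9.2
grasp_force: 62.1
[ 0.76986565  1.49670826 -0.04550142] [-0.56912122 -0.57959045  0.63210739]
```

To row units: 1.4 rad / 3.1416 = 0.4456.

```bash
echo '[[[0, 0, 0, 0, 0, 0.0446], [0, 0, 0, 0, 0, 0.0891], [0, 0, 0, 0, 0, 0.1337], [0, 0, 0, 0, 0, 0.1783], [0, 0, 0, 0, 0, 0.2228], [0, 0, 0, 0, 0, 0.2674], [0, 0, 0, 0, 0, 0.3119], [0, 0, 0, 0, 0, 0.3565], [0, 0, 0, 0, 0, 0.4011], [0, 0, 0, 0, 0, 0.4456]]]' | python3 -m jog; python3 -c "
from h import *
s=arm.read_state();print(s['wrist_torque'],s['joints'],R.from_quat(s['ee_rot']).as_euler('xyz',degrees=True))"
```

```text
clock: 15.8
position: [497.8, 131.6, 77.9]
ee_rot: [1.0, -0.017, 0.001, -0.001]
contact_force: [-7.8, 6.3, 18.1]
gripper_width: 9.0
grasp_force: 62.4
[1.76161421 2.39521679 0.11031222] [ 5.74081137e-01  3.70292506e-01 -4.60842145e-01  1.45475715e-04
 -7.37416070e-01  9.62585465e-01] [-1.79931092e+02 -1.08800629e-01 -1.94939117e+00]
```

To row units: 0.3 rad / 3.1416 = 0.0955.

```bash
echo '[[[0, 0, 0, 0, 0, 0.0318], [0, 0, 0, 0, 0, 0.0637], [0, 0, 0, 0, 0, 0.0955], [0, 0, 0, 0, 0, 0.0955], [0, 0, 0, 0, 0, 0.0955]]]' | python3 -m jog; python3 -c "
from h import *
s=arm.read_state();print(s['wrist_torque'],R.from_quat(s['ee_rot']).as_euler('xyz',degrees=True))"; echo '[[[0, 0, 0, 0, 0, 0.0191], [0, 0, 0, 0, 0, 0.0191], [0, 0, 0, 0, 0, 0.0191]]]' | python3 -m jog; python3 - <<'E'
from h import *
s=arm.read_state();print(s['wrist_torque'],R.from_quat(s['ee_rot']).as_euler('xyz',degrees=True))
snap('scene','s7');snap('wrist','w7')
a=cv2.resize(cv2.imread('pics/s7.png')[170:270,240:340],(400,400),interpolation=2);b=cv2.imread('pics/w7.png')[130:330,180:380];b=cv2.resize(b,(400,400),interpolation=2);cv2.imwrite('pics/c7.png',np.hstack([a,b]))
E
```

```text
clock: 16.3
position: [497.8, 131.7, 77.9]
ee_rot: [0.987, -0.163, 0.001, -0.001]
contact_force: [-7.9, 6.3, 18.2]
gripper_width: 8.5
grasp_force: 62.4
[1.75461893 2.48281785 0.14878888] [-1.79895285e+02 -8.44583646e-02 -1.88108824e+01]
clock: 16.6
position: [497.8, 131.7, 77.9]
ee_rot: [0.981, -0.193, 0.001, -0.001]
contact_force: [-8.7, 5.5, 18.2]
gripper_width: 9.1
grasp_force: 62.4
[1.78976257 2.41534384 0.14221965] [-1.79885633e+02 -7.81405216e-02 -2.22493510e+01]
```

View pics/c7.png

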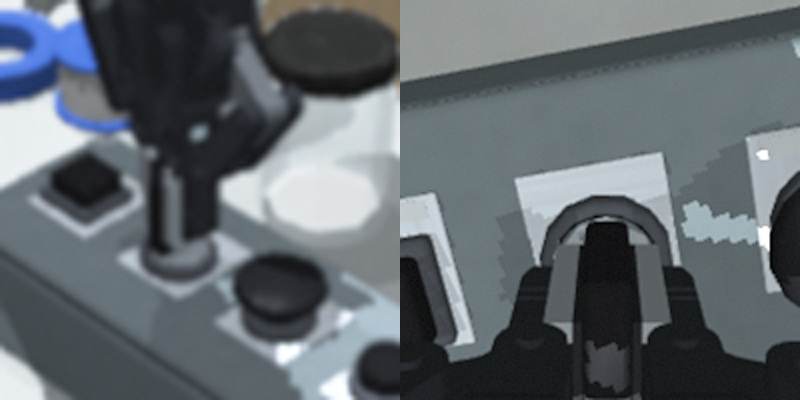

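The key is seated and turned, with the fingers clear of the mushroom and square button. I turn a little further to confirm the stop, then hold.

To row units: 0.08 rad / 3.1416 = 0.0255.

```bash
echo '[[[0, 0, 0, 0, 0, 0.0127], [0, 0, 0, 0, 0, 0.0255], [0, 0, 0, 0, 0, 0.0255], [0, 0, 0, 0, 0, 0.0255], [0, 0, 0, 0, 0, 0.0255], [0, 0, 0, 0, 0, 0.0255]]]' | python3 -m jog; python3 -c "
from h import *
s=arm.read_state();print(s['wrist_torque'],R.from_quat(s['ee_rot']).as_euler('xyz',degrees=True),s['contact_force'])"
```

```text
clock: 17.3
position: [497.9, 131.7, 77.9]
ee_rot: [0.973, -0.232, 0.001, -0.001]
contact_force: [-6.8, 4.8, 18.0]
gripper_width: 9.1
grasp_force: 62.3
[1.71838976 2.15145435 0.08571019] [-1.79872642e+02 -8.12509243e-02 -2.68203600e+01] [-6.79738903  4.84813514 18.01234484]
```

To row units: 0.05 rad / 3.1416 = 0.0159.

```bash
for i in 1; do echo '[[[0, 0, 0, 0, 0, 0], [0, 0, 0, 0, 0, 0]]]' | python3 -m jog; done; python3 -c "
from h import *
s=arm.read_state();print(s['wrist_torque'])"; echo '[[[0, 0, 0, 0, 0, 0.0159], [0, 0, 0, 0, 0, 0.0159], [0, 0, 0, 0, 0, 0.0159]]]' | python3 -m jog; python3 - <<'E'
from h import *
s=arm.read_state();print(s['wrist_torque'],s['contact_force'],R.from_quat(s['ee_rot']).as_euler('xyz',degrees=True))
snap('wrist','w8');b=cv2.imread('pics/w8.png')[200:320,220:380];cv2.imwrite('pics/c8.png',cv2.resize(b,(800,600),interpolation=2))
E
```

```text
clock: 17.5
position: [497.9, 131.7, 77.9]
ee_rot: [0.973, -0.232, 0.001, -0.001]
contact_force: [-6.6, 5.4, 17.8]
gripper_width: 8.9
grasp_force: 62.3
[1.75824977 2.19519471 0.13968671]
clock: 17.8
position: [498.0, 131.7, 77.9]
ee_rot: [0.967, -0.256, 0.001, -0.001]
contact_force: [-8.0, 5.4, 18.5]
gripper_width: 9.5
grasp_force: 62.3
[1.73688292 2.24539118 0.22091879] [-8.00188424  5.42844335 18.53996834] [-1.79873064e+02 -8.33796501e-02 -2.96618457e+01]
```

View pics/c8.png

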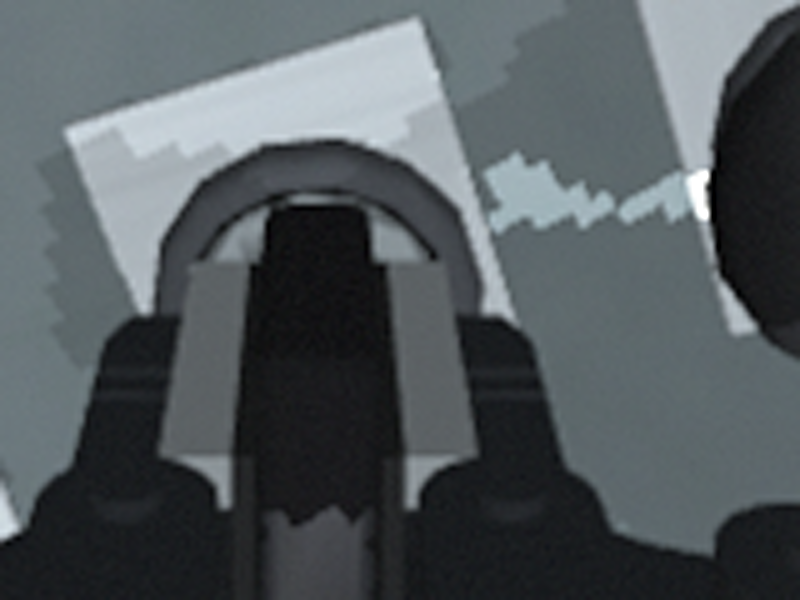

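The key head is square between the pads (centre about (318,290)). The turning torque has risen past the spring's 0.13 N m to 0.22 N m, so the plug is at its stop. I hand in now.

```bash
echo '[[[0, 0, 0, 0, 0, 0], [0, 0, 0, 0, 0, 0], [0, 0, 0, 0, 0, 0], [0, 0, 0, 0, 0, 0]]]' | python3 -m jog; python3 -c "
from h import *
print(arm.job_done())"
```

```text
clock: 18.25
position: [497.9, 131.7, 77.9]
ee_rot: [0.967, -0.256, 0.001, -0.001]
contact_force: [-7.7, 6.3, 19.0]
gripper_width: 9.2
grasp_force: 62.4
the job is handed in; nothing more can be done
None
```

I handed the job in at 18.3 s: both buttons were pressed in order, and the rectangular key is home, turned to its stop and still gripped; the hand-in returned no verdict, so these are my own force, pose and camera readings.

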